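# Start the balcony drip watering

## Task

Start the drip watering with the closed fingers: press the blue key fully in, then the yellow key fully in, and only then press down the green-marked end of the pump switch's white rocker so that it tips fully over to on. Leave the red key alone. Only press: do not lift the controls or shove them out of place, leave the jar, flowerpots and bottle brush as they stand, and finish clear of everything.

Things in the scene. Friction and masses are not known exactly. Their poses are not given: they have to be found in the camera images.
- blue_station: The inlet-valve station: a loose black round puck, 96 mm across, 34 mm high, 0.5 kg, standing on the tiles, with a blue push key in its middle. Origin at the centre of its underside, z up.
- blue_top (a point): Centre of the flat round top of the blue key (40 mm across, upright axis). 50 mm above the tiles when the key is out, 42 mm when fully in; it moves with the key. A thin collar around the key is 37 mm above the tiles, the rest of the puck 34 mm.
- blue_key (a joint): Travel of the blue key in metres: 0 out, 0.008 fully in against its stop. It needs about 3 N downward, has no return spring and stays where it is left.
- yellow_station: The drip-line valve station: a loose black round puck, 96 mm across, 34 mm high, 0.5 kg, standing on the tiles, with a yellow push key in its middle. Origin at the centre of its underside, z up.
- yellow_top (a point): Centre of the flat round top of the yellow key (40 mm across, upright axis). 50 mm above the tiles when the key is out, 42 mm when fully in; it moves with the key. A thin collar around the key is 37 mm above the tiles, the rest of the puck 34 mm.
- yellow_key (a joint): Travel of the yellow key in metres: 0 out, 0.008 fully in against its stop. It needs about 3 N downward, has no return spring and stays where it is left.
- red_station: The drain-valve station: a loose black round puck, 96 mm across, 34 mm high, 0.5 kg, standing on the tiles, with a red push key in its middle. Origin at the centre of its underside, z up.
- red_top (a point): Centre of the flat round top of the red key (40 mm across, upright axis). 50 mm above the tiles when the key is out, 42 mm when fully in; it moves with the key. A thin collar around the key is 37 mm above the tiles, the rest of the puck 34 mm.
- red_key (a joint): Travel of the red key in metres: 0 out, 0.008 fully in against its stop. It needs about 3 N downward, has no return spring and stays where it is left.
- pump_switch: The pump switch: a loose grey box 110 x 80 mm, 36 mm high, 0.7 kg, standing on the tiles at any yaw, with a white rocker on top. Origin at the centre of its underside; its x axis points along the 110 mm side towards the rocker's ON end, z up.
- rocker_on_end (a point): Middle of the green bar on the top of the rocker's ON end, 30 mm from the hinge line along the switch's x axis; the place to press. The rocker is 80 mm long (along x), 44 mm wide, and see-saws about a line through its middle along the switch's y axis, 40 mm above the tiles. This point is about 50 mm above the tiles when off, about 41 mm when on.
- pump_rocker (a joint): Rocker angle in rad: 0 off (ON end raised), 0.3 fully on (ON end down against its stop). Pressing the ON end at the green bar takes about 2 to 4 N; it has no spring and stays where it is left.
- pot_a: A loose grey plastic flowerpot with a small succulent, 100 mm across the rim, about 98 mm high overall, 0.35 kg. Origin at the centre of its underside, z up. A bystander.
- pot_b: A loose grey plastic flowerpot with a small succulent, 100 mm across the rim, about 98 mm high overall, 0.35 kg. Origin at the centre of its underside, z up. A bystander.
- jar: A loose clear glass jar, 72 mm across, 95 mm high, 0.25 kg. Origin at the centre of its underside, z up. A bystander.
- brush: A loose steel bottle brush lying on the tiles between the robot and the controls, 250 mm long, 46 mm high. Origin under its middle; x along the brush towards the bristles. A bystander.
Things that resemble listed ones, but are neither listed nor needed, are in the scene too. Leave any orange or turquoise look-alike of the pump_switch alone.

How it is judged (in metres and radians):
On the way, in this order (a step that is already met when the one before it is completed fails the run):
1. the blue key is pressed in (value of joint blue_key above 0.006 m), for 0.2 s.
2. then the yellow key is pressed in (value of joint yellow_key above 0.006 m), for 0.2 s.
3. then the rocker is tipped to on (value of joint pump_rocker above 0.22 rad), for 0.2 s.
At the end, for the whole second after the job is handed in: Blue and yellow keys are in by more than 6 of their 8 mm, the rocker is over by more than 0.22 of 0.3 rad, the red key is in by less than 3 mm, and all controls and bystanders rest within 30 mm of where they began, the controls, pots and jar upright within 0.2 rad (value of joint each of blue_key, yellow_key above 0.006 m and value of joint pump_rocker above 0.22 rad and value of joint red_key below 0.003 m and distance of each of blue_station, yellow_station, red_station, pump_switch, pot_a, pot_b, jar, brush from where it was at the start of the episode below 0.03 m and angle between each of blue_station, yellow_station, red_station, pump_switch, pot_a, pot_b, jar's own z axis and vertical below 0.2 rad and linear speed of each of blue_station, yellow_station, red_station, pump_switch, pot_a, pot_b, jar, brush below 0.02 m/s); the robot touches nothing.
It fails at once if the yellow key goes in (over 3 mm) before the blue key is in (value of joint yellow_key above 0.003 m and value of joint blue_key below 0.006 m).
It fails at once if the rocker is tipped (over 0.15 rad) before the blue and yellow keys are in (value of joint pump_rocker above 0.15 rad and value of joint any of yellow_key, blue_key below 0.006 m).
It fails at once if the red key is pressed (over 3 mm) (value of joint red_key above 0.003 m).
It fails at once if a control is lifted more than 10 mm, shoved or carried more than 30 mm, or tipped more than 0.2 rad (height (world z) of any of blue_station, yellow_station, red_station, pump_switch above 0.01 m or distance of any of blue_station, yellow_station, red_station, pump_switch from where it was at the start of the episode above 0.03 m or angle between any of blue_station, yellow_station, red_station, pump_switch's own z axis and vertical above 0.2 rad).
It fails at once if a pot, the jar or the brush is moved more than 30 mm, or a pot or the jar tipped more than 0.2 rad (distance of any of pot_a, pot_b, jar, brush from where it was at the start of the episode above 0.03 m or angle between any of pot_a, pot_b, jar's own z axis and vertical above 0.2 rad).
It also fails if it takes over 51 s, if anything falls off the work surface, if the arm or the gripper's body presses on something with over 40 N, if the wrist force passes 120 N, or if a joint passes its speed limit or range.

## Robot

A 7-joint arm with a two-finger parallel gripper is mounted at the origin on the work surface. World frame = base frame: x ahead of the robot, y to its left, z up, the work surface at z = 0. Lengths are in m, angles in degrees, forces in N, time in s.
With the tool pointing down it reaches from about 0.4 to 0.925 m from the base axis. Payload 4.1 kg.
Tool frame: the origin (TCP) lies midway between the tips of the shut fingers; the grasp point (between the pads) lies 19 mm behind it; z points along the fingers, y is the line along which they close (so a half turn about z gives the same grasp; the last joint's range is limited). The gripper opens to 85 mm and grips with 20 to 120 N. Pads are 22 mm wide; open, the fingers measure 114 mm over their backs; the gripper's body (76 mm by 85 mm) begins 54 mm behind the grasp point. The pads swing forward as they close: fully open they stand 13 mm farther back than shut.
Start: joints at [-73.453, 22.827, 2.584, 88.041, -1.071, 69.15, -2.905], TCP at [0.246, 0.602, 0.231] pointing down, gripper open.
Joint ranges: [-161.44, 161.44], [-28.35, 127.94], [-78.24, 83.42], [0, 140.83], [-78.03, 258.03], [13.02, 114.36], [-168.23, 168.23]. Speed limits (degrees/s): [147.25, 147.25, 180, 180, 180, 180, 180].

## Interface

Orientations are given as a 3x3 rotation matrix whose columns are the frame's x, y, z axes.
In Python, from bench import sense, viewer, bot gives the robot as it stands. The module is installed in compiled form; this text tells all that it offers.
- The arm moves only by the shell command python3 -m inch 'ROWS' [FORCE]. ROWS is JSON, a list of rows, each a list of 3 entries, a list of its own where there are three numbers: the opening, from 0 (shut) to 1 (fully open), then the shift along the tool's x, y, z each as a share of 10 cm, from -1 to 1, then the turn about the tool's z as a share of 45 degrees, from -1 to 1. In form: [[jaw, [x, y, z], yaw], ...]. A call has exactly 5 rows; each row is the pose to reach, as a shift and turn from the pose commanded when the call began, along the tool's axes at that moment; what a row does not reach only later rows make up. A row lasts 1/8 s, in which the tool goes at most 62.5 mm and 10.7 degrees, less where a joint would pass 70% of its speed; a pose out of reach is approached as far as the arm can. A call with a number of a shift or a turn outside -1 to 1 is refused whole. A call with a gripper value outside its range is refused whole. The fingers move at their own pace and stop on an object; FORCE is the grip in N (left out, the last holds). Time passes only in rows, so rows that repeat a pose let the fingers close, or fill a call up. It gives the time, the measured TCP pose, the force, the opening and the grip force at its end, in the units of the state.
- sense(): the state, without advancing time (a new reading comes with each control period).
- viewer.camera(name): name is "scene" or "top" or "wrist"; returns a dict with "frame" (480x640x3 uint8, blue, green, red), "intrinsics" (3x3 intrinsics, pixels), "k1" (the pictures are not rectified: a ray, as slopes to the right and down, at radius r is drawn at 1 + k1 r^2 times it, then the intrinsics apply), "position" and "rotation" of the camera in the world. Camera axes: x right, y down, z forward; pixel columns grow to the right and rows downward; lengths in m; the calibration is good to about 2 mm. A picture is of the moment at which its call begins. There is no depth.
- bot.finish_job(): hands the job in; it is judged then, once.
Trained networks look in the newest picture that a camera, given by its name, has taken for a name from the list of things; names that differ only in an ending like _2 or _b are one class to them, and where a whole thing is asked for, a point or a joint stands for the part that bears it (a point fixed in the world has none). Each returns a list of dicts, best first, with "conf" (0 to 1); they miss things now and then, are a little off and sometimes report something else, mostly with a low value. They report only what shows in the picture. A call takes as long as a camera call. They do not tell look-alikes from the thing itself.
- viewer.boxes_of(camera, query): "bbox" ([left, top, width, height] in pixels, round what is visible of it).
The state is a dict: "time": time; "joint_positions": joint angles; "qd": joint speeds; "joint_efforts": joint torques, N m; "eef_pos": TCP position; "tcp_rot": TCP orientation; "wrist_force": force on the tool from outside, world axes, zero at the start; "wrist_torque": the same for the moment, N m; "opening": finger opening in m; "finger_force": force on a finger pad.
Only numpy, scipy, OpenCV 4.12 (cv2) and the standard library are available. Lean on these libraries where they do the work, as an engineer would, in place of code of your own. Each camera call takes 0.05 s, during which the arm holds its last target. There are 200 camera calls.

## Working session

There is one attempt and no reset: what is moved stays moved. The work goes in short steps, Python scripts to look and compute and a shell command to move; the robot and the scene stay as the last step left them, time stands still between calls to the robot, and variables do not carry over. Pictures are saved under pics/ and viewed, at most 10 in all, crops included, and the job is handed in when it is done.

```bash
mkdir -p pics
cat > h.py <<'E'
from bench import sense, viewer, bot
import numpy as np, cv2
def world(c,uv,z):
    K=np.array(c["intrinsics"],float);x=(uv[0]-K[0,2])/K[0,0];y=(uv[1]-K[1,2])/K[1,1]
    rd=np.hypot(x,y);r=rd
    for _ in range(30): r=rd/(1+c["k1"]*r*r)
    s=r/rd if rd>0 else 1
    d=np.array(c["rotation"])@np.array([x*s,y*s,1]);p=np.array(c["position"])
    return p+d*(z-p[2])/d[2]
E
python3 - <<'E'
from h import *
for n in("top","scene"):
    c=viewer.camera(n);cv2.imwrite(f"pics/{n}0.png",c["frame"]);print(n,c["position"],c["k1"])
    for q in("blue_station","blue_top","yellow_top","red_top","pump_switch","rocker_on_end","pot_a","jar","brush"):
        print(q,[(np.round(b["bbox"]).tolist(),round(b["conf"],2)) for b in viewer.boxes_of(n,q)][:4])
s=sense();print(s["time"],s["tcp_rot"],s["eef_pos"],s["opening"])
E
```

```text
top [ 0.44654082 -0.00539338  1.18675171] -0.08454932603004812
blue_station [([429.0, 223.0, 38.0, 35.0], 0.7)]
blue_top [([437.0, 230.0, 22.0, 16.0], 0.56)]
yellow_top [([443.0, 232.0, 16.0, 14.0], 0.68), ([266.0, 277.0, 103.0, 34.0], 0.52), ([190.0, 230.0, 20.0, 16.0], 0.5)]
red_top [([362.0, 216.0, 13.0, 21.0], 0.8)]
pump_switch [([183.0, 127.0, 48.0, 42.0], 0.83), ([270.0, 199.0, 49.0, 40.0], 0.71), ([193.0, 303.0, 56.0, 52.0], 0.62)]
rocker_on_end [([189.0, 140.0, 34.0, 22.0], 0.94), ([276.0, 205.0, 33.0, 26.0], 0.64), ([200.0, 316.0, 37.0, 29.0], 0.57)]
pot_a [([328.0, 136.0, 44.0, 41.0], 0.6), ([401.0, 122.0, 44.0, 45.0], 0.56)]
jar [([249.0, 145.0, 33.0, 30.0], 0.95), ([428.0, 221.0, 41.0, 39.0], 0.39), ([278.0, 204.0, 34.0, 27.0], 0.17)]
brush [([268.0, 280.0, 102.0, 31.0], 0.87)]
scene [ 1.56859269 -0.25733134  0.77824126] -0.057964507602893
blue_station [([281.0, 250.0, 15.0, 18.0], 0.74), ([180.0, 252.0, 41.0, 39.0], 0.71), ([218.0, 284.0, 53.0, 63.0], 0.34)]
blue_top [([190.0, 256.0, 18.0, 14.0], 0.7)]
yellow_top [([432.0, 215.0, 16.0, 15.0], 0.54)]
red_top [([283.0, 251.0, 12.0, 14.0], 0.45)]
pump_switch [([448.0, 263.0, 61.0, 35.0], 0.78), ([369.0, 179.0, 40.0, 31.0], 0.66), ([332.0, 237.0, 59.0, 40.0], 0.55)]
rocker_on_end [([464.0, 267.0, 35.0, 18.0], 0.84), ([348.0, 241.0, 31.0, 15.0], 0.68), ([375.0, 182.0, 26.0, 10.0], 0.67)]
pot_a [([299.0, 261.0, 51.0, 58.0], 0.92), ([219.0, 284.0, 53.0, 61.0], 0.74)]
jar [([398.0, 250.0, 30.0, 54.0], 0.9)]
brush [([271.0, 205.0, 92.0, 33.0], 0.68)]
1.0 [[-9.25789550e-01  3.78039294e-01  4.71827006e-05]
 [ 3.78039296e-01  9.25789530e-01  1.92025241e-04]
 [ 2.89118364e-05  1.95611877e-04 -9.99999980e-01]] [0.24577471 0.60181362 0.23137562] 0.08547277488982027
```

Run:
```python
import cv2
a=cv2.imread("pics/top0.png")[100:370,160:500];cv2.imwrite("pics/topc.png",cv2.resize(a,(755,600),interpolation=cv2.INTER_CUBIC))
```

```text
(no output)
```

View pics/topc.png

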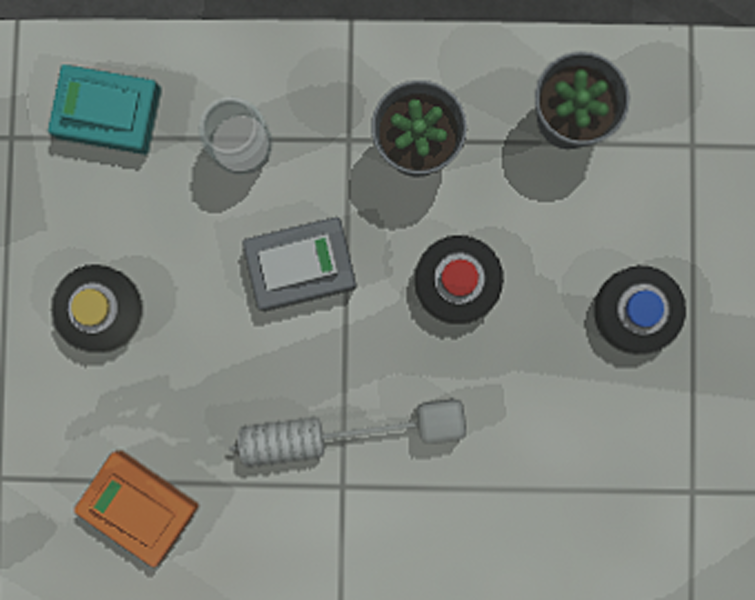

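View pics/scene0.png

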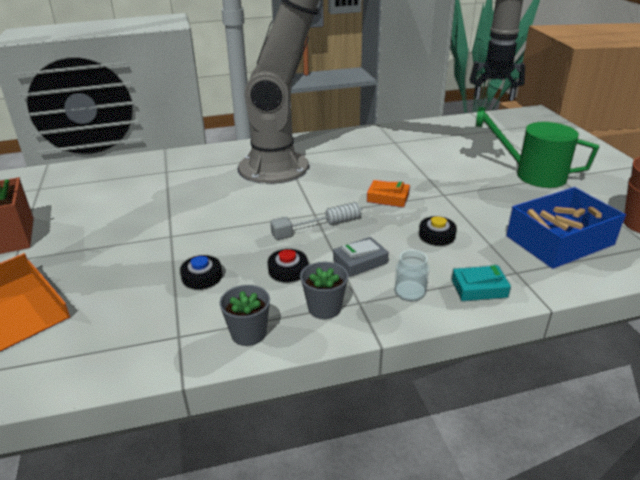

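The top crop shows blue at (645,309), red (460,278) and yellow (90,307). The grey switch is at (299,264) with its green bar at (324,255). The brush lies below them, the jar and pots above, and the orange and turquoise switches are decoys. The scene view agrees with this.

```bash
cat >> h.py <<'E'
def blob(c,roi,h0,h1,smin=90,vmin=40):
    x,y,w,h=roi;m=cv2.inRange(cv2.cvtColor(c["frame"],cv2.COLOR_BGR2HSV)[y:y+h,x:x+w],(h0,smin,vmin),(h1,255,255))
    n,l,s,ce=cv2.connectedComponentsWithStats(m);i=1+np.argmax(s[1:,4]);return ce[i]+[x,y],s[i]
E
python3 - <<'E'
from h import *
c=viewer.camera("top")
P={}
for n,r,a in(("blue",(425,215,50,50),(100,130)),("yellow",(180,215,45,45),(15,35)),("green",(268,196,55,46),(45,85))):
    uv,s=blob(c,r,*a);P[n]=world(c,uv,.05);print(n,uv,s,P[n].round(4))
s=blob(c,(425,215,50,50),100,130)[1]
print("blue width",world(c,(s[0]+s[2]+425,240),.05)-world(c,(s[0]+425,240),.05))
# grey box body/rocker corners
f=lambda u,v:(160+u/2.2206,100+v/2.222)
for u,v,z in((258,264,.04),(330,235,.05),(338,272,.05),(267,291,.04),(244,238,.036),(340,219,.036),(355,287,.036),(262,309,.036)): print(u,v,world(c,f(u,v),z).round(4))
c2=viewer.camera("scene")
for n,r,a in(("blue",(180,245,45,45),(100,130)),("yellow",(415,205,45,45),(15,35)),("green",(332,235,59,40),(45,85))):
    uv,s=blob(c2,r,*a);print(n,uv,s[4],world(c2,uv,.05).round(4))
s0=np.array(sense()["tcp_rot"]);e=np.array(sense()["eef_pos"])
print("tool shift to blue*10",(s0.T@(P["blue"]-e))*10)
E
```

```text
blue [450.11009174 238.39449541] [ 17  16  17  16 218] [ 0.5216 -0.2725  0.05  ]
yellow [200.08450704 237.74178404] [ 12  15  17  16 213] [0.5141 0.3225 0.05  ]
green [305.26229508 214.29508197] [34 11  7 15 61] [0.5737 0.0715 0.05  ]
blue width [ 0.00062715 -0.04049121  0.        ]
258 264 [0.563  0.1418 0.04  ]
330 235 [0.5942 0.0639 0.05  ]
338 272 [0.5546 0.0546 0.05  ]
267 291 [0.5339 0.1314 0.04  ]
244 238 [0.5915 0.1582 0.036 ]
340 219 [0.6136 0.0542 0.036 ]
355 287 [0.5399 0.0366 0.036 ]
262 309 [0.5146 0.1368 0.036 ]
blue [199.06451613 262.00460829] 217 [ 0.5298 -0.2701  0.05  ]
yellow [438.14197531 221.37654321] 162 [0.5224 0.323  0.05  ]
green [349.69565217 247.86956522] 23 [0.5714 0.0749 0.05  ]
tool shift to blue*10 [-5.85938445 -7.05171087  1.81266902]
```

```bash
python3 -m inch '[[0,[0,0,0],-0.2],[0,[0,0,0],-0.4],[0,[0,0,0],-0.493],[0,[0,0,0],-0.493],[0,[0,0,0],-0.493]]' 20
python3 -m inch '[[0,[-0.15,-0.2,0],0],[0,[-0.35,-0.4,0],0],[0,[-0.55,-0.6,0],0],[0,[-0.75,-0.8,0],0],[0,[-0.9,-1,0],0]]'
python3 -c "
from h import *
s=sense();print(np.round(s['tcp_rot'],3),s['joint_positions'],s['opening'])"
```

```text
time: 1.72
eef_pos: [0.2458, 0.6018, 0.2313]
tcp_rot: [[-1.0, 0.002, 0.0], [0.002, 1.0, 0.0], [-0.0, 0.0, -1.0]]
wrist_force: [0.6, -0.4, 0.2]
opening: -0.0001
finger_force: 0.0
time: 2.35
eef_pos: [0.3382, 0.4988, 0.2315]
tcp_rot: [[-1.0, 0.004, 0.001], [0.004, 1.0, -0.001], [-0.001, -0.001, -1.0]]
wrist_force: [-0.3, 1.0, 0.2]
opening: -0.0001
finger_force: 0.0
[[-1.     0.004  0.001]
 [ 0.004  1.    -0.001]
 [-0.001 -0.001 -1.   ]] [-61.01165259  17.97083945   1.3097789   94.81952149  -0.35581181
  67.22552587  30.15598591] -5.436515066433713e-05
```

```bash
python3 -m inch '[[0,[-0.2,-0.2,0],0],[0,[-0.4,-0.4,0],0],[0,[-0.6,-0.6,0],0],[0,[-0.8,-0.8,0],0],[0,[-1,-1,0],0]]'|head -2
python3 -m inch '[[0,[-0.2,-0.2,0],0],[0,[-0.4,-0.4,0],0],[0,[-0.6,-0.6,0],0],[0,[-0.7,-0.8,0],0],[0,[-0.8,-1,0],0]]'|head -2
python3 -m inch '[[0,[0,-0.2,0],0],[0,[0,-0.4,0],0],[0,[0,-0.6,0],0],[0,[0,-0.8,0],0],[0,[0,-1,0],0]]'|head -2
python3 -m inch '[[0,[0,-0.2,0],0],[0,[0,-0.4,0],0],[0,[0,-0.6,0],0],[0,[0,-0.8,0],0],[0,[0,-1,0],0]]'|head -2
python3 -m inch '[[0,[0,-0.2,0],0],[0,[0,-0.4,0],0],[0,[0,-0.6,0],0],[0,[0,-0.8,0],0],[0,[0,-1,0],0]]'|head -2
python3 -m inch '[[0,[0,-0.2,0],0],[0,[0,-0.4,0],0],[0,[0,-0.6,0],0],[0,[0,-0.8,0],0],[0,[0,-1,0],0]]'|head -2
python3 -m inch '[[0,[0,-0.2,0],0],[0,[0,-0.4,0],0],[0,[0,-0.6,0],0],[0,[0,-0.8,0],0],[0,[0,-1,0],0]]'|head -2
python3 -m inch '[[0,[0,-0.2,0.2],0],[0,[0,-0.4,0.4],0],[0,[0,-0.6,0.6],0],[0,[0,-0.7,0.8],0],[0,[0,-0.7,1],0]]'
python3 -c "
from h import *
s=sense();print(np.round(s['tcp_rot'],3),s['joint_positions'])
c=viewer.camera('wrist');cv2.imwrite('pics/w1.png',c['frame'])
uv,b=blob(c,(0,0,640,480),100,130);print(uv,b,world(c,uv,.05))"
```

```text
time: 2.98
eef_pos: [0.4371, 0.3987, 0.2315]
time: 3.6
eef_pos: [0.5164, 0.2985, 0.2314]
time: 4.22
eef_pos: [0.5154, 0.2004, 0.2314]
time: 4.85
eef_pos: [0.5155, 0.1003, 0.2313]
time: 5.48
eef_pos: [0.5154, 0.0003, 0.2313]
time: 6.1
eef_pos: [0.5152, -0.0996, 0.2313]
time: 6.72
eef_pos: [0.515, -0.1996, 0.2313]
time: 7.35
eef_pos: [0.5149, -0.2695, 0.1304]
tcp_rot: [[-1.0, 0.002, 0.0], [0.002, 1.0, -0.0], [-0.0, -0.0, -1.0]]
wrist_force: [-0.1, -0.2, -0.3]
opening: -0.0001
finger_force: 0.0
[[-1.     0.002  0.   ]
 [ 0.002  1.    -0.   ]
 [-0.    -0.    -1.   ]] [  3.13206797  23.26323762  25.83158085 104.49510063 -12.12171322
  54.95256352 124.03325171]
[319.26462472 260.75165563] [ 286  226   67   70 3624] [ 0.51994989 -0.27141488  0.05      ]
```

View pics/w1.png

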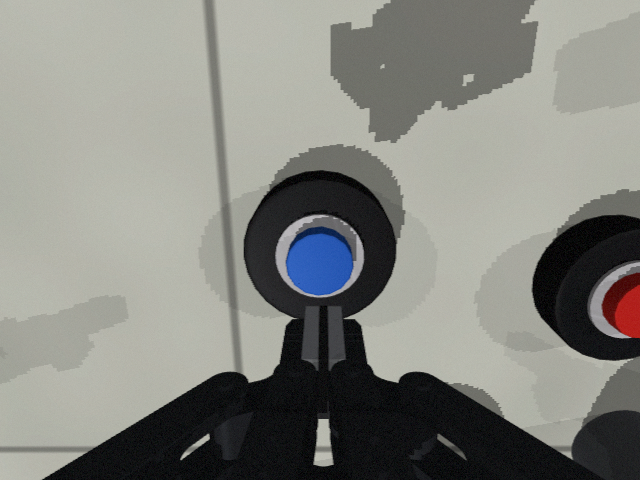

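The wrist view puts the blue key at (319,261), just ahead of the finger tips. That agrees with the top camera to within 2 mm.

```bash
python3 -m inch '[[0,[-0.06,-0.02,0.2],0],[0,[-0.06,-0.02,0.4],0],[0,[-0.06,-0.02,0.6],0],[0,[-0.06,-0.02,0.7],0],[0,[-0.06,-0.02,0.75],0]]'
python3 -m inch '[[0,[0,0,0.03],0],[0,[0,0,0.06],0],[0,[0,0,0.09],0],[0,[0,0,0.12],0],[0,[0,0,0.14],0]]'|head -4
```

```text
time: 8.02
eef_pos: [0.5216, -0.2702, 0.0558]
tcp_rot: [[-1.0, 0.0, 0.0], [0.0, 1.0, 0.0], [-0.0, 0.0, -1.0]]
wrist_force: [-0.5, 0.1, -0.5]
opening: 0.0002
finger_force: 0.0
time: 8.65
eef_pos: [0.5218, -0.2706, 0.0426]
tcp_rot: [[-1.0, 0.001, 0.001], [0.001, 1.0, -0.0], [-0.001, -0.0, -1.0]]
wrist_force: [-0.4, 0.5, 3.0]
```

```bash
python3 -m inch '[[0,[0,0,0.01],0],[0,[0,0,0.02],0],[0,[0,0,0.02],0],[0,[0,0,0.02],0],[0,[0,0,0.02],0]]'|head -4
```

```text
time: 9.28
eef_pos: [0.5218, -0.2706, 0.0411]
tcp_rot: [[-1.0, 0.001, 0.001], [0.001, 1.0, -0.0], [-0.001, -0.0, -1.0]]
wrist_force: [-1.1, 1.1, 7.0]
```

At 7 N the key is against its stop. Next I lift and travel to yellow.

```bash
python3 -m inch '[[0,[0,0,-0.2],0],[0,[0,0,-0.5],0],[0,[0,0,-0.8],0],[0,[0,0,-1],0],[0,[0,0,-1],0]]'|head -2
python3 -c "
from h import *
c=viewer.camera('wrist');uv,b=blob(c,(0,0,640,480),100,130);print(b,world(c,uv,.042), world(c,(b[0]+b[2],uv[1]),.042)-world(c,(b[0],uv[1]),.042))"
python3 -m inch '[[0,[0,0.2,0],0],[0,[0,0.4,0],0],[0,[0,0.6,0],0],[0,[0,0.8,0],0],[0,[0,1,0],0]]'|head -2
python3 -m inch '[[0,[0,0.2,0],0],[0,[0,0.4,0],0],[0,[0,0.6,0],0],[0,[0,0.8,0],0],[0,[0,1,0],0]]'|head -2
python3 -m inch '[[0,[0,0.2,0],0],[0,[0,0.4,0],0],[0,[0,0.6,0],0],[0,[0,0.8,0],0],[0,[0,1,0],0]]'|head -2
python3 -m inch '[[0,[0,0.2,0],0],[0,[0,0.4,0],0],[0,[0,0.6,0],0],[0,[0,0.8,0],0],[0,[0,1,0],0]]'|head -2
python3 -m inch '[[0,[0,0.2,0],0],[0,[0,0.4,0],0],[0,[0,0.6,0],0],[0,[0,0.8,0],0],[0,[0,1,0],0]]'|head -2
python3 -m inch '[[0,[0.03,0.2,0],0],[0,[0.07,0.4,0],0],[0,[0.07,0.6,0],0],[0,[0.07,0.8,0],0],[0,[0.07,0.92,0],0]]'
python3 -c "
from h import *
c=viewer.camera('wrist')
uv,b=blob(c,(0,0,640,480),15,35);print(uv,b,world(c,uv,.05))
c=viewer.camera('top')
uv,b=blob(c,(425,215,50,50),100,130);print(uv,b,world(c,uv,.042))"
```

```text
time: 9.9
eef_pos: [0.5224, -0.271, 0.1424]
[ 291  209   63   61 3005] [ 0.52129657 -0.27146068  0.042     ] [2.92409596e-06 3.89876792e-02 0.00000000e+00]
time: 10.58
eef_pos: [0.5204, -0.1676, 0.139]
time: 11.2
eef_pos: [0.5201, -0.0679, 0.139]
time: 11.82
eef_pos: [0.5198, 0.0318, 0.1391]
time: 12.45
eef_pos: [0.52, 0.1314, 0.1393]
time: 13.08
eef_pos: [0.5216, 0.231, 0.1403]
time: 13.7
eef_pos: [0.5145, 0.3234, 0.1403]
tcp_rot: [[-1.0, -0.001, 0.0], [-0.001, 1.0, 0.0], [-0.0, 0.0, -1.0]]
wrist_force: [0.2, -0.4, 0.0]
opening: 0.0
finger_force: 0.0
[326.96003501 243.26196033] [ 295  210   66   67 3428] [0.51226675 0.32609976 0.05      ]
[449.53623188 238.51207729] [ 17  16  16  16 207] [ 0.52187284 -0.27304259  0.042     ]
```

```bash
python3 -m inch '[[0,[0.01,0.01,0.2],0],[0,[0.01,0.01,0.4],0],[0,[0.01,0.01,0.6],0],[0,[0.01,0.01,0.75],0],[0,[0.01,0.01,0.84],0]]'|head -2
python3 -m inch '[[0,[0,0,0.03],0],[0,[0,0,0.06],0],[0,[0,0,0.09],0],[0,[0,0,0.12],0],[0,[0,0,0.15],0]]'|head -4
python3 -m inch '[[0,[0,0,0.01],0],[0,[0,0,0.02],0],[0,[0,0,0.02],0],[0,[0,0,0.02],0],[0,[0,0,0.02],0]]'|head -4
```

```text
time: 14.42
eef_pos: [0.5136, 0.3219, 0.0556]
time: 15.05
eef_pos: [0.5141, 0.3229, 0.0417]
tcp_rot: [[-1.0, 0.001, 0.001], [0.001, 1.0, 0.001], [-0.001, 0.001, -1.0]]
wrist_force: [0.5, -0.5, 6.7]
time: 15.68
eef_pos: [0.5142, 0.3229, 0.0407]
tcp_rot: [[-1.0, 0.001, 0.001], [0.001, 1.0, 0.001], [-0.001, 0.001, -1.0]]
wrist_force: [-1.8, 0.1, 9.9]
```

```bash
python3 -m inch '[[0,[0,0,-0.2],0],[0,[0,0,-0.5],0],[0,[0,0,-0.8],0],[0,[0,0,-1],0],[0,[0,0,-1],0]]'|head -2
python3 -m inch '[[0,[-0.1,-0.2,0],0],[0,[-0.2,-0.4,0],0],[0,[-0.3,-0.6,0],0],[0,[-0.4,-0.8,0],0],[0,[-0.5,-1,0],0]]'|head -2
python3 -m inch '[[0,[-0.03,-0.2,0],0],[0,[-0.06,-0.4,0],0],[0,[-0.09,-0.6,0],0],[0,[-0.09,-0.8,0],0],[0,[-0.09,-1,0],0]]'|head -2
python3 -m inch '[[0,[0,-0.2,0],0],[0,[0,-0.4,0],0],[0,[0,-0.5,0],0],[0,[0,-0.53,0],0],[0,[0,-0.53,0],0]]'|head -3
python3 -c "
from h import *
c=viewer.camera('wrist');cv2.imwrite('pics/w2.png',c['frame'])
uv,b=blob(c,(0,0,640,480),45,85);print(uv,b,world(c,uv,.05))
c=viewer.camera('top')
uv,b=blob(c,(180,215,45,45),15,35);print(uv,b,world(c,uv,.042))"
```

```text
time: 16.3
eef_pos: [0.5148, 0.3234, 0.1415]
time: 16.92
eef_pos: [0.563, 0.2217, 0.138]
time: 17.55
eef_pos: [0.5724, 0.1213, 0.1394]
time: 18.18
eef_pos: [0.5725, 0.0702, 0.1393]
tcp_rot: [[-1.0, -0.0, 0.0], [-0.0, 1.0, 0.001], [-0.0, 0.001, -1.0]]
[328.04932735 249.67623318] [ 312  221   33   59 1115] [0.57401061 0.07351037 0.05      ]
[200.785 237.925] [ 13  15  16  16 200] [0.51416466 0.32307264 0.042     ]
```

View pics/w2.png

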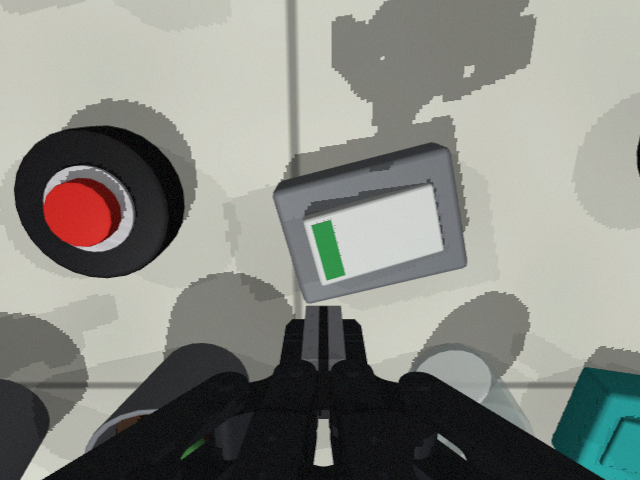

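The wrist view shows the green bar at (328,250), still raised, on the grey switch. The red key is out, and the pot and jar are well clear.

```bash
python3 -m inch '[[0,[-0.01,0.01,0.2],0],[0,[-0.01,0.01,0.4],0],[0,[-0.01,0.01,0.6],0],[0,[-0.01,0.01,0.75],0],[0,[-0.01,0.01,0.83],0]]'|head -2
python3 -m inch '[[0,[0,0,0.03],0],[0,[0,0,0.06],0],[0,[0,0,0.09],0],[0,[0,0,0.12],0],[0,[0,0,0.15],0]]'|head -4
python3 -m inch '[[0,[0,0,0.01],0],[0,[0,0,0.02],0],[0,[0,0,0.02],0],[0,[0,0,0.02],0],[0,[0,0,0.02],0]]'|head -4
```

```text
time: 18.9
eef_pos: [0.5732, 0.0711, 0.0554]
time: 19.52
eef_pos: [0.5744, 0.0698, 0.0418]
tcp_rot: [[-1.0, 0.001, 0.002], [0.001, 1.0, -0.001], [-0.002, -0.001, -1.0]]
wrist_force: [0.5, -1.9, 10.2]
time: 20.15
eef_pos: [0.5746, 0.0698, 0.0415]
tcp_rot: [[-1.0, 0.001, 0.002], [0.001, 1.0, 0.0], [-0.002, 0.0, -1.0]]
wrist_force: [-3.7, -2.8, 15.2]
```

The force rose to 15 N at 41.5 mm, so the rocker is at its stop. Next I lift, back off and check.

```bash
python3 -m inch '[[0,[0,0,-0.2],0],[0,[0,0,-0.5],0],[0,[0,0,-0.8],0],[0,[0,0,-1],0],[0,[0,0,-1],0]]'|head -2
python3 -c "
from h import *
c=viewer.camera('wrist');cv2.imwrite('pics/w3.png',c['frame'])
uv,b=blob(c,(0,0,640,480),45,85);print(uv,b,world(c,uv,.041))"
python3 -m inch '[[0,[0.2,0,-0.2],0],[0,[0.4,0,-0.5],0],[0,[0.6,0,-0.8],0],[0,[0.8,0,-1],0],[0,[0.8,0,-1],0]]'
python3 -c "
from h import *
c=viewer.camera('scene');cv2.imwrite('pics/s3.png',cv2.resize(c['frame'][190:310,160:480],(800,300)))"
```

```text
time: 20.78
eef_pos: [0.5743, 0.0715, 0.1404]
[322.85083415 241.68302257] [ 307  214   32   56 1019] [0.57454042 0.07179675 0.041     ]
time: 21.45
eef_pos: [0.4929, 0.0711, 0.2393]
tcp_rot: [[-1.0, -0.0, 0.0], [-0.0, 1.0, 0.001], [-0.0, 0.001, -1.0]]
wrist_force: [-0.4, 0.1, -0.3]
opening: 0.0002
finger_force: 0.0
```

View pics/w3.png

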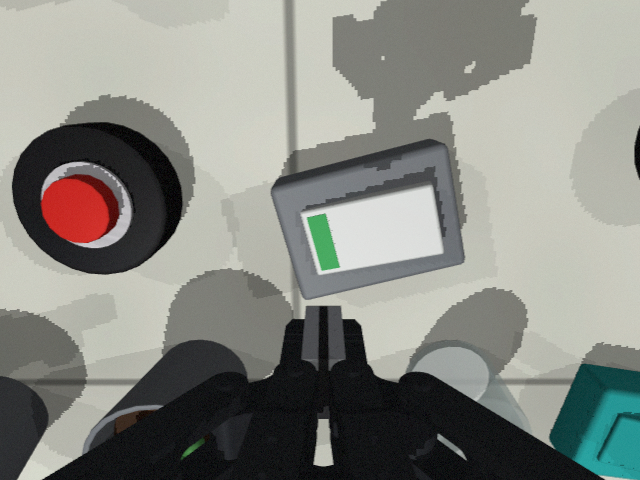

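View pics/s3.png

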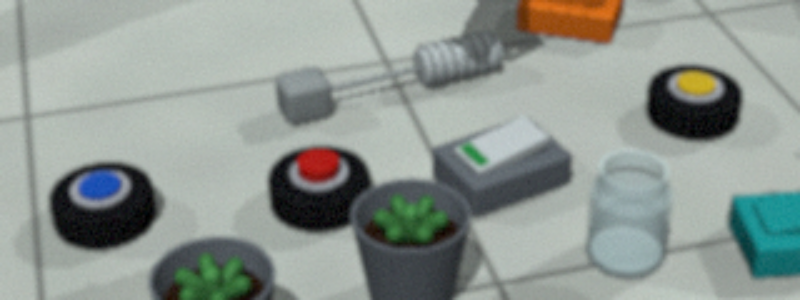

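The blue (100,185) and yellow (697,83) keys are flush and the red (318,163) still stands out. The rocker is tipped with its green end (474,154) down, nothing else has moved, and the arm is clear.

```bash
python3 -c "
from bench import bot
print(bot.finish_job())"
```

```text
the job is handed in; nothing more can be done
None
```

The job is handed in: I pressed the blue key, then the yellow key, then tipped the rocker to on. The last pictures show all three set, the red key still out, nothing visibly moved and the arm clear; the hand-in returned no verdict.

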